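# Move the hot-air nozzles to the new rack in the same order

### The arm

A 7-joint arm with a two-finger parallel gripper is mounted at the origin on the work surface. World frame = base frame: x ahead of the robot, y to its left, z up, the work surface at z = 0. Lengths are in m, angles in rad, forces in N, time in s.
With the tool pointing down it reaches from about 0.4 to 0.85 m from the base axis. Payload 4.4 kg.
Tool frame: the origin (TCP) lies at the centre of the arm's flange, where the gripper is bolted on; the fingertips stand 199 mm ahead of it and the grasp point (between the pads) lies 180 mm ahead of it; x points along the fingers, z is the direction in which the jaws open and shut, and the axes are right-handed (so a half turn about x gives the same grasp; the last joint's range is limited). The gripper opens to 94 mm and grips with 3 to 60 N. Pads are 16 mm wide; open, the fingers measure 119 mm over their backs; the gripper's body (75 mm by 177 mm) begins 78 mm behind the grasp point.
Start: joints at [-1.296, 0.628, 0.038, 1.517, -0.027, 0.996, -0.02], TCP at [0.217, 0.613, 0.405] pointing down, gripper open.
Joint ranges: [-3.06, 3.06], [-0.37, 2.12], [-1.25, 1.32], [0.18, 2.47], [-1.1, 4.24], [0.23, 1.98], [-2.94, 2.94]. Speed limits (rad/s): [2.57, 2.57, 3.14, 3.14, 3.14, 3.14, 3.14].

### API

Orientations are given as a 3x3 rotation matrix whose columns are the frame's x, y, z axes.
In Python, from station import readout, cams, robot gives the robot as it stands. The module is installed in compiled form; this text tells all that it offers.
- The arm moves only by the shell command python3 -m inch 'ROWS' [OPENING] [FORCE]. ROWS is JSON, a list of rows, each a list of 2 entries, a list of its own where there are three numbers: the shift along the tool's x, y, z in cm, then the turn, a rotation vector about the tool's x, y, z in rad. In form: [[[x, y, z], [rx, ry, rz]], ...]. A call has 1 to 20 rows; each row is the pose to reach, as a shift and turn from the pose commanded when the call began, along the tool's axes at that moment; what a row does not reach only later rows make up. A row lasts 1/12 s, in which the tool goes at most 41.7 mm and 7.16 degrees, less where a joint would pass 70% of its speed; a pose out of reach is approached as far as the arm can. A call with a gripper value outside its range is refused whole. OPENING is the opening, from 0 (shut) to 1 (fully open), set as the call begins (- or left out, the last holds). The fingers move at their own pace and stop on an object; FORCE is the grip in N (left out, the last holds). Time passes only in rows, so rows that repeat a pose let the fingers close. It gives the time, the measured TCP pose, the force and the opening at its end, in the units of the state.
- readout.observe(): the state, without advancing time (a new reading comes with each control period).
- cams.snapshot(name): name is "scene" or "top" or "wrist"; returns (picture, depth): 420x560x3 uint8, red, green, blue; 420x560 float32, m along the optical axis (not along the pixel's ray), 0 where there is no reading.
- cams.camera_params(name): a dict with "fx", "fy", "cx", "cy" (pixels), "distortion" ([k1, k2, p1, p2, k3] as OpenCV has them; the pictures are not rectified), "position" and "rotation" of the camera in the world. Camera axes: x right, y down, z forward; pixel columns grow to the right and rows downward; lengths in m; the calibration is good to about 2 mm. A picture is of the moment at which its call begins: read the wrist's pose just before it. camera_params takes no time and is no camera call; for the wrist camera it gives the pose at the moment of the call.
- robot.sign_off(): hands the job in, once; it reports no verdict.
The state is a dict: "clock": time; "joint_pos": joint angles; "qd": joint speeds; "tau": joint torques, N m; "tcp_pos": TCP position; "orientation": TCP orientation; "force": force on the tool from outside, world axes, zero at the start; "torque": the same for the moment, N m; "opening": opening from 0.0 (shut) to 1.0 (fully open).
Only numpy, scipy, OpenCV 4.12 (cv2) and the standard library are available. Lean on these libraries where they do the work, as an engineer would, in place of code of your own. Each camera call takes 0.05 s, during which the arm holds its last target.

### The job

Move the four hot-air nozzles from the old aluminium rack to the empty dark rack with the orange washers, keeping their order: the leftmost nozzle goes on the leftmost post, the next on the next, and so on. Each must stand tip up, fully down over its post on the washer; do not move the board holder, the flux jar or the solder spool.

Things in the scene. Friction and masses are not known exactly. Their poses are not given: they have to be found in the camera images.
- fine_centre (a point): Loose hot-air nozzle, brass-coloured, with a thin round tip 6 mm across. Hollow round collar below: 26 mm outside, 22 mm inside, open at the bottom, straight for its lowest 28 mm, then narrowing to the tip; 48 mm tall, 30 to 65 g. It stands tip up over a post. This point lies on its axis, half-way up (24 mm above its lower rim, 24 mm below its top); z points to the tip.
- wide_centre (a point): Loose hot-air nozzle, bright steel, with a thick round tip 19 mm across and a wide dark mouth. Hollow round collar below: 26 mm outside, 22 mm inside, open at the bottom, straight for its lowest 28 mm, then narrowing to the tip; 48 mm tall, 30 to 65 g. It stands tip up over a post. This point lies on its axis, half-way up (24 mm above its lower rim, 24 mm below its top); z points to the tip.
- square_centre (a point): Loose hot-air nozzle, blackish blue steel, with a square head 22 x 22 mm. Hollow round collar below: 26 mm outside, 22 mm inside, open at the bottom, straight for its lowest 28 mm, then narrowing to the tip; 48 mm tall, 30 to 65 g. It stands tip up over a post. This point lies on its axis, half-way up (24 mm above its lower rim, 24 mm below its top); z points to the tip.
- flat_centre (a point): Loose hot-air nozzle, copper-coloured, with a flat fan-shaped head 24 x 8 mm. Hollow round collar below: 26 mm outside, 22 mm inside, open at the bottom, straight for its lowest 28 mm, then narrowing to the tip; 48 mm tall, 30 to 65 g. It stands tip up over a post. This point lies on its axis, half-way up (24 mm above its lower rim, 24 mm below its top); z points to the tip.
- old_post_fine: The post of the old rack on which the fine nozzle stands at the start (fixed): a grey washer 40 mm across and 3 mm thick under a steel pin 8 mm thick that ends in a cone 28 mm above the rack plate. Origin: centre of the washer's underside, on the rack plate; z up.
- old_post_wide: The post of the old rack on which the wide nozzle stands at the start (fixed): a grey washer 40 mm across and 3 mm thick under a steel pin 8 mm thick that ends in a cone 28 mm above the rack plate. Origin: centre of the washer's underside, on the rack plate; z up.
- old_post_square: The post of the old rack on which the square nozzle stands at the start (fixed): a grey washer 40 mm across and 3 mm thick under a steel pin 8 mm thick that ends in a cone 28 mm above the rack plate. Origin: centre of the washer's underside, on the rack plate; z up.
- old_post_flat: The post of the old rack on which the flat nozzle stands at the start (fixed): a grey washer 40 mm across and 3 mm thick under a steel pin 8 mm thick that ends in a cone 28 mm above the rack plate. Origin: centre of the washer's underside, on the rack plate; z up.
- old_rack: Old nozzle rack, bare aluminium with grey washers: 62 x 232 mm plate fixed to the bench, its top 14 mm up, four posts in a row 60 mm apart. Origin: its middle, at bench height; y runs along the row to the left as seen from the robot, x across it, away from the robot; posts at y = +90, +30, -30, -90 mm, x = 0. All nozzles start on it, in any order. It may be nearer the robot than the new rack, or farther.
- new_rack: New nozzle rack, dark steel with orange washers, empty: 62 x 232 mm plate fixed to the bench, its top 14 mm up, four posts in a row 60 mm apart. Origin: its middle, at bench height; y runs along the row to the left as seen from the robot, x across it, away from the robot; posts at y = +90, +30, -30, -90 mm, x = 0. Its posts are like the old ones; a nozzle fully down rests on the washer, its centre 41 mm above the bench.
- board_holder: Bystander: loose aluminium circuit-board holder, 100 x 85 mm, about 25 mm high, with a green board. Origin: centre of its underside.
- flux_jar: Bystander: loose jar with a green cap, 48 mm across, 42 mm tall. Origin: centre of its underside.
- solder_spool: Bystander: loose blue spool, 54 mm across, 40 mm tall, standing on end. Origin: centre of its underside.

How it is judged:
At the end, for the whole second after the job is handed in: Each nozzle stands over the new rack's post that has the same place in the row as the post it came from: within 12 mm of that post along and across the rack, its centre within 4 mm of its seated height (41 mm above the bench), within 0.12 rad of upright, at rest and released (((y of old_post_fine in the frame of old_rack between 0.07 and 0.11 m and y of fine_centre in the frame of new_rack between 0.078 and 0.102 m) or (y of old_post_fine in the frame of old_rack between 0.01 and 0.05 m and y of fine_centre in the frame of new_rack between 0.018 and 0.042 m) or (y of old_post_fine in the frame of old_rack between -0.05 and -0.01 m and y of fine_centre in the frame of new_rack between -0.042 and -0.018 m) or (y of old_post_fine in the frame of old_rack between -0.11 and -0.07 m and y of fine_centre in the frame of new_rack between -0.102 and -0.078 m)) and x of fine_centre in the frame of new_rack between -0.012 and 0.012 m and z of fine_centre in the frame of new_rack between 0.037 and 0.045 m and angle between each of fine_centre, wide_centre, square_centre, flat_centre's own z axis and vertical below 0.12 rad and linear speed of each of nozzle_fine, nozzle_wide, nozzle_square, nozzle_flat below 0.02 m/s and ((y of old_post_wide in the frame of old_rack between 0.07 and 0.11 m and y of wide_centre in the frame of new_rack between 0.078 and 0.102 m) or (y of old_post_wide in the frame of old_rack between 0.01 and 0.05 m and y of wide_centre in the frame of new_rack between 0.018 and 0.042 m) or (y of old_post_wide in the frame of old_rack between -0.05 and -0.01 m and y of wide_centre in the frame of new_rack between -0.042 and -0.018 m) or (y of old_post_wide in the frame of old_rack between -0.11 and -0.07 m and y of wide_centre in the frame of new_rack between -0.102 and -0.078 m)) and x of wide_centre in the frame of new_rack between -0.012 and 0.012 m and z of wide_centre in the frame of new_rack between 0.037 and 0.045 m and ((y of old_post_square in the frame of old_rack between 0.07 and 0.11 m and y of square_centre in the frame of new_rack between 0.078 and 0.102 m) or (y of old_post_square in the frame of old_rack between 0.01 and 0.05 m and y of square_centre in the frame of new_rack between 0.018 and 0.042 m) or (y of old_post_square in the frame of old_rack between -0.05 and -0.01 m and y of square_centre in the frame of new_rack between -0.042 and -0.018 m) or (y of old_post_square in the frame of old_rack between -0.11 and -0.07 m and y of square_centre in the frame of new_rack between -0.102 and -0.078 m)) and x of square_centre in the frame of new_rack between -0.012 and 0.012 m and z of square_centre in the frame of new_rack between 0.037 and 0.045 m and ((y of old_post_flat in the frame of old_rack between 0.07 and 0.11 m and y of flat_centre in the frame of new_rack between 0.078 and 0.102 m) or (y of old_post_flat in the frame of old_rack between 0.01 and 0.05 m and y of flat_centre in the frame of new_rack between 0.018 and 0.042 m) or (y of old_post_flat in the frame of old_rack between -0.05 and -0.01 m and y of flat_centre in the frame of new_rack between -0.042 and -0.018 m) or (y of old_post_flat in the frame of old_rack between -0.11 and -0.07 m and y of flat_centre in the frame of new_rack between -0.102 and -0.078 m)) and x of flat_centre in the frame of new_rack between -0.012 and 0.012 m and z of flat_centre in the frame of new_rack between 0.037 and 0.045 m); the robot touches nothing.
It fails at once if the board holder is moved by more than 25 mm (distance of board_holder from where it was at the start of the episode above 0.025 m).
It fails at once if the flux jar is moved by more than 25 mm (distance of flux_jar from where it was at the start of the episode above 0.025 m).
It fails at once if the solder spool is moved by more than 25 mm (distance of solder_spool from where it was at the start of the episode above 0.025 m).
It also fails if it takes over 112 s, if anything falls off the work surface, if the arm or the gripper's body presses on something with over 40 N, if the wrist force passes 120 N, or if a joint passes its speed limit or range.

## Working session

There is one attempt and no reset: what is moved stays moved. The work goes in short steps, Python scripts to look and compute and a shell command to move; the robot and the scene stay as the last step left them, time stands still between calls to the robot, and variables do not carry over. Pictures are saved under pics/ and viewed, and the job is handed in when it is done.

```bash
mkdir -p pics; python3 - <<'E'
from station import readout,cams
import cv2,numpy as np
o=readout.observe()
for k in o: print(k,np.round(o[k],3).tolist())
for n in ["scene","top","wrist"]:
    p,d=cams.snapshot(n); cv2.imwrite(f"pics/{n}0.png",p[:,:,::-1]); np.save(f"pics/{n}0.npy",d)
    c=cams.camera_params(n); print(n,{k:np.round(v,4).tolist() for k,v in c.items()})
E
```

```text
clock 0.0
joint_pos [-1.296, 0.629, 0.038, 1.518, -0.027, 0.996, -0.02]
qd [-0.0, 0.0, 0.001, -0.0, -0.001, 0.001, 0.0]
tau [-0.0, -54.973, 1.143, -18.664, -0.052, 0.023, 0.0]
tcp_pos [0.217, 0.612, 0.404]
orientation [[-0.001, -0.942, 0.334], [-0.002, 0.334, 0.942], [-1.0, -0.0, -0.002]]
force [-0.305, 0.837, 0.152]
torque [-0.027, -0.029, 0.066]
opening 0.994
scene {'fx': 415.686, 'fy': 415.686, 'cx': 271.4148, 'cy': 213.255, 'distortion': [-0.0207, 0.0, 0.0, 0.0, 0.0], 'position': [0.8732, 0.2602, 0.7808], 'rotation': [[-0.5797, 0.706, -0.4068], [0.8148, 0.5006, -0.2922], [-0.0026, -0.5009, -0.8655]]}
top {'fx': 380.5153, 'fy': 380.5153, 'cx': 273.6777, 'cy': 206.4063, 'distortion': [-0.0511, 0.0, 0.0, 0.0, 0.0], 'position': [0.3976, -0.0125, 0.8158], 'rotation': [[0.1079, -0.9725, 0.2062], [-0.9942, -0.106, 0.0206], [0.0018, -0.2072, -0.9783]]}
wrist {'fx': 289.8001, 'fy': 289.8001, 'cx': 275.9795, 'cy': 210.1407, 'distortion': [-0.0008, 0.0, 0.0, 0.0, 0.0], 'position': [0.1454, 0.6391, 0.3853], 'rotation': [[0.3348, 0.9095, 0.2464], [0.9423, -0.3229, -0.0887], [-0.0011, 0.2618, -0.9651]]}
```

View pics/scene0.png

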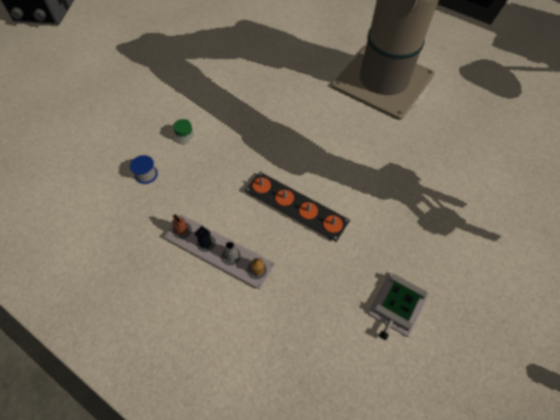

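View pics/top0.png

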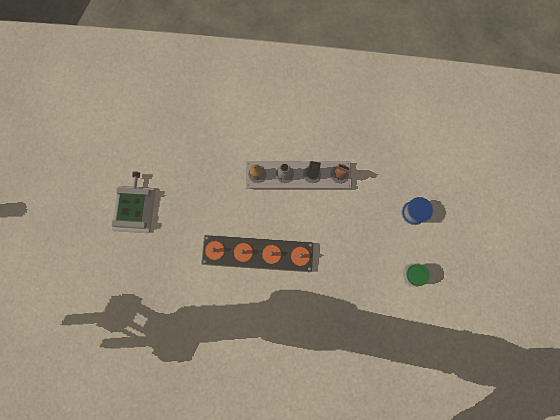

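View pics/wrist0.png

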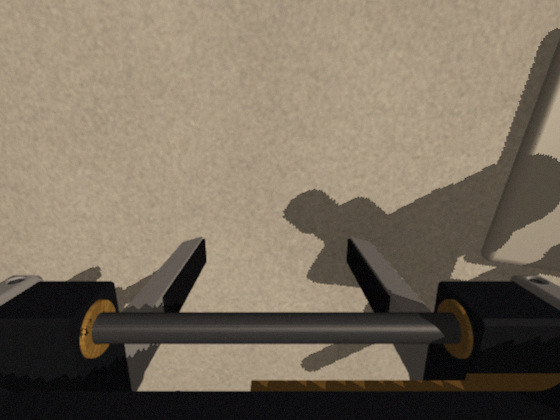

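The top view shows the nozzles from left to right: fine (256,172), wide (284,172), square (313,170), flat (341,173). The orange washers are at about (215,250), (243,252), (272,254) and (300,256). The board holder, spool and jar stand to the sides.

```bash
cat > h.py <<'E'
import numpy as np,cv2
from station import readout,cams
def ray_plane(c,uv,z):
    K=np.array([[c['fx'],0,c['cx']],[0,c['fy'],c['cy']],[0,0,1]])
    n=cv2.undistortPoints(np.array(uv,float).reshape(-1,1,2),K,np.array(c['distortion'])).reshape(-1,2)
    d=np.c_[n,np.ones(len(n))]@np.array(c['rotation']).T; p=np.array(c['position'])
    return p+d*((z-p[2])/d[:,2])[:,None]
def proj(c,P):
    K=np.array([[c['fx'],0,c['cx']],[0,c['fy'],c['cy']],[0,0,1]]);R=np.array(c['rotation'])
    return cv2.projectPoints(np.array(P,float),cv2.Rodrigues(R.T)[0],-R.T@np.array(c['position']),K,np.array(c['distortion']))[0].reshape(-1,2)
def washers(c,p):
    h=cv2.cvtColor(p,cv2.COLOR_RGB2HSV); m=((h[...,0]<14)&(h[...,1]>170)&(h[...,2]>90)).astype('u1')
    m=cv2.morphologyEx(m,cv2.MORPH_CLOSE,np.ones((7,7)))
    n,l,s,ce=cv2.connectedComponentsWithStats(m)
    return [(s[i,4],ce[i]) for i in range(1,n) if s[i,4]>80]
E
python3 - <<'E'
from h import *
for n in ["top","scene"]:
    p=cv2.imread(f"pics/{n}0.png")[:,:,::-1].copy(); c=cams.camera_params(n)
    for a,ce in washers(c,p): print(n,a,np.round(ce,1),np.round(ray_plane(c,[ce],.017),4))
p=cv2.imread("pics/top0.png")
cv2.imwrite("pics/topcrop0.png",cv2.resize(p[140:290,190:390],None,fx=4,fy=4,interpolation=cv2.INTER_CUBIC))
p=cv2.imread("pics/scene0.png")
cv2.imwrite("pics/scenecrop0.png",cv2.resize(p[150:300,150:350],None,fx=4,fy=4,interpolation=cv2.INTER_CUBIC))
E
```

```text
top 239 [243.  251.8] [[0.4623 0.0576 0.017 ]]
top 246 [271.3 253.9] [[ 0.4644 -0.0018  0.017 ]]
top 257 [299.9 255.8] [[ 0.4668 -0.0616  0.017 ]]
scene 219 [261.5 184.9] [[ 0.4679 -0.0575  0.017 ]]
scene 230 [284.6 197.3] [[0.4651 0.0024 0.017 ]]
scene 248 [308.2 210.3] [[0.4629 0.062  0.017 ]]
scene 254 [332.9 223.8] [[0.4605 0.1221 0.017 ]]
```

View pics/topcrop0.png

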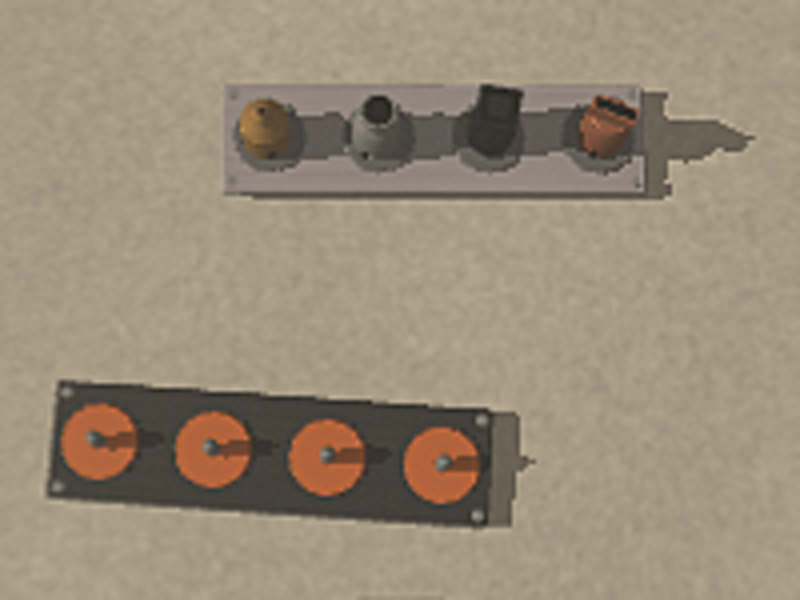

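View pics/scenecrop0.png

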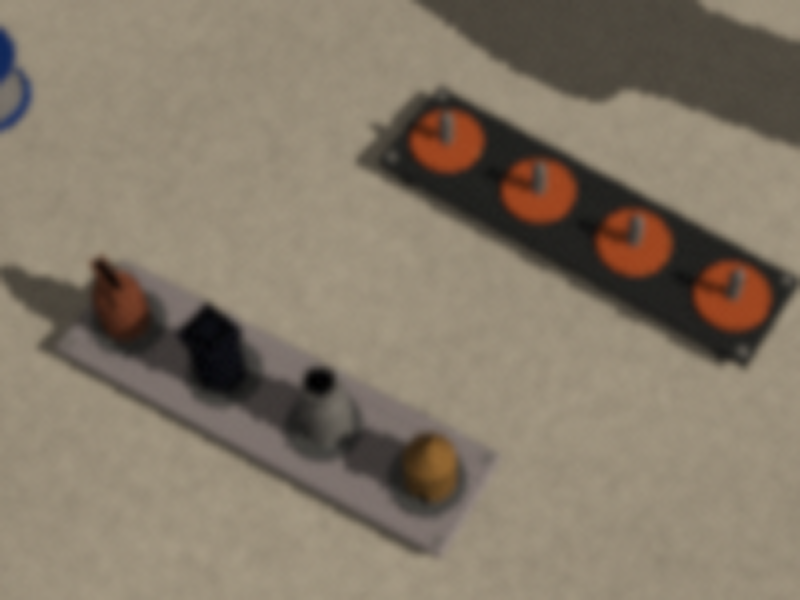

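The crops show the old rack plate corners at about (224,85), (641,86), (643,191) and (223,194) in the top crop. The new rack's washers and pins are clearly visible.

```bash
python3 - <<'E'
from h import *
f=lambda a,o:(np.array(a,float)+.5)/4-.5+np.array(o)
ct=cams.camera_params("top");cs=cams.camera_params("scene")
def show(n,Q):
    # Q ordered near-left.. just centre & yaw
    print(n,np.round(Q[:,:2],4).tolist(),'mean',np.round(Q.mean(0),4))
T=ray_plane(ct,f([[224,85],[641,86],[643,191],[223,194]],[190,140]),.014)
S=ray_plane(cs,f([[434,553],[57,350],[127,262],[494,457]],[150,150]),.014)
show("old top FL FR NR NL",T);show("old scene",S)
N=ray_plane(ct,f([[99,441],[212.5,449.5],[327,457],[442,465.5]],[190,140]),.017);show('new top',N)
N=ray_plane(cs,f([[733,296],[634,242],[538,190.5],[447,140]],[150,150]),.017);show('new scene',N)
for n,c,o,pts in [('t',ct,[190,140],[[262,104],[377,105],[499,103],[612,108]]),('s',cs,[150,150],[[434,440],[320,377],[208,322],[102,268]])]:
    print(n,'tips@65mm',np.round(ray_plane(c,f(pts,o),.065)[:,:2],4).tolist())
E
```

```text
old top FL FR NR NL [[0.6621, 0.0772], [0.6868, -0.1524], [0.6269, -0.1574], [0.6003, 0.07]] mean [ 0.644  -0.0407  0.014 ]
old scene [[0.6634, 0.077], [0.6879, -0.1469], [0.6275, -0.1524], [0.6058, 0.0716]] mean [ 0.6461 -0.0377  0.014 ]
new top [[0.4597, 0.118], [0.4618, 0.0582], [0.4644, -0.0018], [0.4665, -0.0621]] mean [0.4631 0.0281 0.017 ]
new scene [[0.4603, 0.1218], [0.4627, 0.0617], [0.4656, 0.0016], [0.4675, -0.0582]] mean [0.464  0.0317 0.017 ]
t tips@65mm [[0.6372, 0.0507], [0.6431, -0.0084], [0.6511, -0.0709], [0.6548, -0.1293]]
s tips@65mm [[0.6328, 0.0564], [0.638, -0.0074], [0.6463, -0.0702], [0.6536, -0.1328]]
```

```bash
cat >> h.py <<'E'
from scipy.spatial.transform import Rotation as Ro
def rack(c,yaw):
    c=np.array(c);d=np.array([-np.sin(yaw),np.cos(yaw)]); return [c+d*s for s in(.09,.03,-.03,-.09)]
OLD=((.645,-.039),.107); NEW=((.4635,.030),.039)
def plan(xy,z,yaw):
    o=readout.observe();R=np.array(o['orientation']);p=np.array(o['tcp_pos'])
    G=np.c_[[0,0,-1],[-np.sin(yaw),np.cos(yaw),0]*np.array([1,1,1]),[np.cos(yaw),np.sin(yaw),0]]
    if np.linalg.det(G)<0: G[:,1]*=-1
    print('at',np.round(p,4),'shift cm',np.round(R.T@(np.r_[xy,z]-p)*100,2),'rot',np.round(Ro.from_matrix(R.T@G).as_rotvec(),3),'open',round(o['opening'],3),'F',np.round(o['force'],1),'t',round(o['clock'],2))
E
python3 - <<'E'
from h import *
print(np.round(rack(*OLD),4).tolist(),np.round(rack(*NEW),4).tolist())
plan(rack(*OLD)[0],.36,.107)
E
```

```text
[[0.6354, 0.0505], [0.6418, -0.0092], [0.6482, -0.0688], [0.6546, -0.1285]] [[0.46, 0.1199], [0.4623, 0.06], [0.4647, 0.0], [0.467, -0.0599]]
at [0.2172 0.6124 0.404 ] shift cm [  4.45 -58.2  -38.98] rot [ 1.123e+00 -1.000e-03  1.000e-03] open 0.999 F [ 0.3  0.1 -0.7] t 0.15
```

```bash
python3 -m inch '[[[4.4,-58.2,-39],[1.123,0,0]],[[4.4,-58.2,-39],[1.123,0,0]],[[4.4,-58.2,-39],[1.123,0,0]],[[4.4,-58.2,-39],[1.123,0,0]],[[4.4,-58.2,-39],[1.123,0,0]],[[4.4,-58.2,-39],[1.123,0,0]],[[4.4,-58.2,-39],[1.123,0,0]],[[4.4,-58.2,-39],[1.123,0,0]],[[4.4,-58.2,-39],[1.123,0,0]],[[4.4,-58.2,-39],[1.123,0,0]],[[4.4,-58.2,-39],[1.123,0,0]],[[4.4,-58.2,-39],[1.123,0,0]],[[4.4,-58.2,-39],[1.123,0,0]],[[4.4,-58.2,-39],[1.123,0,0]],[[4.4,-58.2,-39],[1.123,0,0]],[[4.4,-58.2,-39],[1.123,0,0]],[[4.4,-58.2,-39],[1.123,0,0]],[[4.4,-58.2,-39],[1.123,0,0]],[[4.4,-58.2,-39],[1.123,0,0]],[[4.4,-58.2,-39],[1.123,0,0]]]' 1 20
python3 - <<'E'
from h import *
plan(rack(*OLD)[0],.36,.107); print(np.round(readout.observe()['joint_pos'],2))
E
```

```text
clock: 1.82
tcp_pos: [0.635, 0.0512, 0.3601]
orientation: [[-0.002, -0.107, 0.994], [0.001, 0.994, 0.107], [-1.0, 0.001, -0.001]]
force: [-0.2, -0.4, 0.2]
opening: 1.0
at [0.635  0.0512 0.3601] shift cm [ 0.01 -0.07  0.03] rot [ 0.    -0.001 -0.001] open 1.0 F [-0.2 -0.4  0.2] t 1.82
[-0.31  0.68  0.31  1.61 -0.25  0.9   0.2 ]
```

```bash
cat >> h.py <<'E'
def wpic(name,posts,ztop):
    c=cams.camera_params("wrist"); p,d=cams.snapshot("wrist")
    q=p[:,:,::-1].copy(); o=readout.observe();R=np.array(o['orientation']);t=np.array(o['tcp_pos'])
    for z in ztop:
        for i,u in enumerate(proj(c,[np.r_[x,z] for x in posts])):
            if 0<u[0]<560 and 0<u[1]<420: cv2.drawMarker(q,tuple(int(round(v)) for v in u),(255,0,255),0,8,1); print(i,z,np.round(u,1))
    cv2.imwrite(f"pics/{name}.png",q); return c,p,d
E
python3 - <<'E'
from h import *
c,p,d=wpic("w1",rack(*OLD)+rack(*NEW),[.017,.065]); np.save("pics/w1.npy",d)
E
```

```text
0 0.017 [276.6 202.3]
1 0.017 [276.6 250.7]
2 0.017 [276.6 295. ]
3 0.017 [276.6 335.6]
4 0.017 [121.  122.7]
5 0.017 [124.7 178.2]
6 0.017 [128.2 228.6]
7 0.017 [131.3 274.7]
0 0.065 [276.7 213.6]
1 0.065 [276.7 268.8]
2 0.065 [276.7 318.7]
3 0.065 [276.6 363.9]
4 0.065 [ 93.8 121.1]
5 0.065 [ 99.7 185.8]
6 0.065 [105.  243.8]
7 0.065 [109.8 295.9]
```

View pics/w1.png

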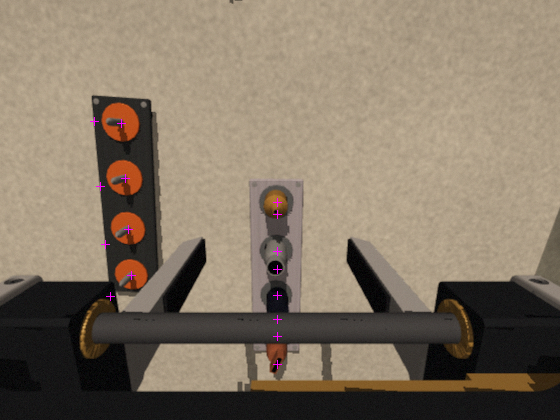

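The wrist view confirms it: the projected washer centres (magenta) land on the washers to within 1–2 px. I can descend on the fine nozzle.

```bash
python3 -m inch '[[[4,-0.1,0],[0,0,0]],[[7,-0.1,0],[0,0,0]],[[9.5,-0.1,0],[0,0,0]],[[11.5,-0.1,0],[0,0,0]],[[13,-0.1,0],[0,0,0]],[[14,-0.1,0],[0,0,0]],[[14,-0.1,0],[0,0,0]],[[14,-0.1,0],[0,0,0]]]' 
python3 -m inch '[[[0,0,0],[0,0,0]],[[0,0,0],[0,0,0]],[[0,0,0],[0,0,0]],[[0,0,0],[0,0,0]],[[0,0,0],[0,0,0]],[[0,0,0],[0,0,0]],[[0,0,0],[0,0,0]],[[0,0,0],[0,0,0]],[[0,0,0],[0,0,0]],[[0,0,0],[0,0,0]]]' 0 20
```

```text
clock: 2.53
tcp_pos: [0.6353, 0.0507, 0.2208]
orientation: [[-0.0, -0.108, 0.994], [0.0, 0.994, 0.108], [-1.0, 0.0, -0.0]]
force: [-0.4, -0.1, -0.1]
opening: 0.999
clock: 3.37
tcp_pos: [0.6355, 0.0495, 0.2206]
orientation: [[-0.0, -0.107, 0.994], [0.0, 0.994, 0.107], [-1.0, 0.0, -0.0]]
force: [0.1, -0.0, 0.1]
opening: 0.328
```

```bash
python3 -m inch '[[[0,0,0],[0,0,0]],[[0,0,0],[0,0,0]],[[0,0,0],[0,0,0]],[[0,0,0],[0,0,0]]]' 0 20
python3 -m inch '[[[-1,0,0],[0,0,0]],[[-3,0,0],[0,0,0]],[[-5,0,0],[0,0,0]],[[-7,0,0],[0,0,0]],[[-8,0,0],[0,0,0]],[[-8,0,0],[0,0,0]],[[-8,0,0],[0,0,0]]]'
python3 - <<'E'
from h import *
c,p,d=wpic("w2",rack(*OLD),[.017])
plan(rack(*NEW)[0],.30,.039)
E
```

```text
clock: 3.7
tcp_pos: [0.6354, 0.0495, 0.2206]
orientation: [[-0.0, -0.107, 0.994], [0.0, 0.994, 0.107], [-1.0, 0.0, -0.0]]
force: [-0.7, -0.6, -0.6]
opening: 0.276
clock: 4.28
tcp_pos: [0.6355, 0.0496, 0.3011]
orientation: [[0.001, -0.107, 0.994], [0.0, 0.994, 0.107], [-1.0, 0.0, 0.001]]
force: [0.3, -0.3, -1.0]
opening: 0.274
0 0.017 [275.6 214.8]
1 0.017 [275.7 272.1]
2 0.017 [275.7 323.6]
3 0.017 [275.8 370. ]
at [0.6351 0.0497 0.3001] shift cm [  0.03   8.86 -16.66] rot [ 0.068 -0.001 -0.   ] open 0.278 F [ 0.2 -0.2 -0.7] t 4.33
```

View pics/w2.png

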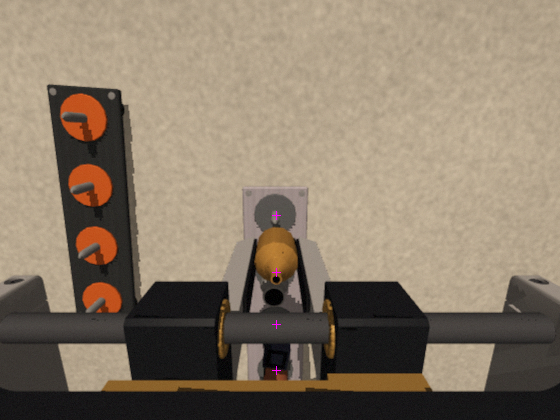

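The fine nozzle is held upright and centred between the fingers, tip at (276,278), and its old post is bare at (276,215). Now I carry it to the new leftmost post.

```bash
python3 -m inch '[[[0,1.8,-3.4],[0.068,0,0]],[[0,3.6,-6.8],[0.068,0,0]],[[0,5.3,-10],[0.068,0,0]],[[0,7.1,-13.3],[0.068,0,0]],[[0,8.2,-15.5],[0.068,0,0]],[[0,8.9,-16.7],[0.068,0,0]],[[0,8.9,-16.7],[0.068,0,0]],[[0,8.9,-16.7],[0.068,0,0]],[[0,8.9,-16.7],[0.068,0,0]]]'
python3 - <<'E'
from h import *
c,p,d=wpic("w3",rack(*NEW),[.017])
plan(rack(*NEW)[0],.222,.039)
E
```

```text
clock: 5.08
tcp_pos: [0.4612, 0.1198, 0.3004]
orientation: [[0.001, -0.038, 0.999], [-0.001, 0.999, 0.038], [-1.0, -0.001, 0.001]]
force: [0.8, -0.4, -0.4]
opening: 0.273
0 0.017 [274.5 215.5]
1 0.017 [274.6 272.8]
2 0.017 [274.8 324.3]
3 0.017 [274.9 370.7]
at [0.4613 0.1196 0.3004] shift cm [ 7.84  0.04 -0.14] rot [-0.001  0.001  0.001] open 0.274 F [ 0.5 -0.2 -1. ] t 5.13
```

View pics/w3.png

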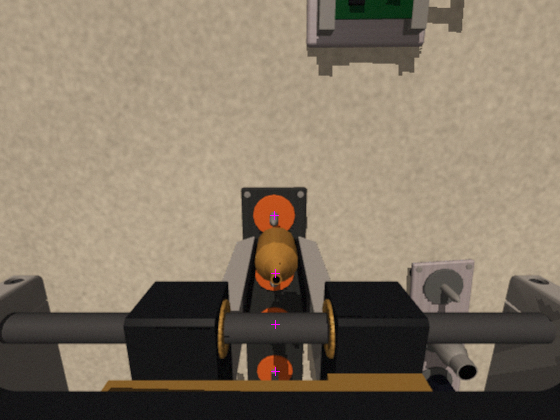

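Post 0 sits at (274,215), directly under the prediction, so I descend.

```bash
python3 -m inch '[[[2,0,-0.1],[0,0,0]],[[4,0,-0.1],[0,0,0]],[[5,0,-0.1],[0,0,0]],[[6,0,-0.1],[0,0,0]],[[7,0,-0.1],[0,0,0]],[[7.5,0,-0.1],[0,0,0]],[[7.9,0,-0.1],[0,0,0]],[[7.9,0,-0.1],[0,0,0]],[[7.9,0,-0.1],[0,0,0]]]'
```

```text
clock: 5.88
tcp_pos: [0.4591, 0.1201, 0.2218]
orientation: [[0.0, -0.039, 0.999], [0.0, 0.999, 0.039], [-1.0, 0.0, 0.0]]
force: [-0.2, 0.1, -0.9]
opening: 0.276
```

```bash
python3 -m inch '[[[0.1,0,0],[0,0,0]],[[0.1,0,0],[0,0,0]],[[0.1,0,0],[0,0,0]],[[0.1,0,0],[0,0,0]],[[0.1,0,0],[0,0,0]],[[0.1,0,0],[0,0,0]],[[0.1,0,0],[0,0,0]],[[0.1,0,0],[0,0,0]],[[-2,0,0],[0,0,0]],[[-5,0,0],[0,0,0]],[[-8,0,0],[0,0,0]],[[-8,0,0],[0,0,0]],[[-8,0,0],[0,0,0]]]' 1 20
python3 - <<'E'
from h import *
c,p,d=wpic("w4",rack(*NEW),[.065])
plan(rack(*OLD)[1],.30,.107)
E
```

```text
clock: 6.97
tcp_pos: [0.4594, 0.1204, 0.3029]
orientation: [[0.003, -0.039, 0.999], [0.001, 0.999, 0.039], [-1.0, 0.001, 0.003]]
force: [0.0, -0.5, 0.4]
opening: 1.003
0 0.065 [275.8 232.6]
1 0.065 [275.8 299. ]
2 0.065 [275.9 357.6]
3 0.065 [275.9 409.5]
at [0.4589 0.1204 0.3019] shift cm [  0.19 -13.67  17.77] rot [-0.068  0.001 -0.   ] open 1.0 F [-0.2 -0.6 -0.8] t 7.02
```

View pics/w4.png

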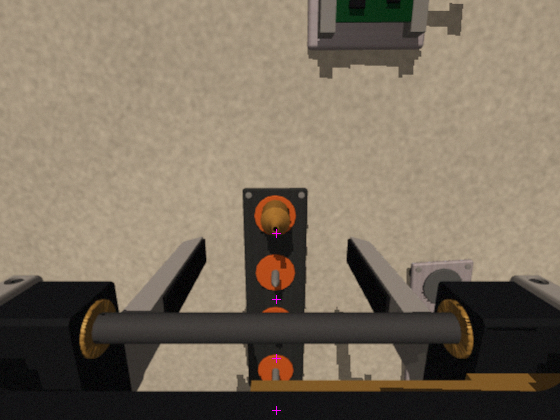

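The fine nozzle stands seated on the leftmost post, with its tip at (276,233) where predicted. Next is the wide nozzle.

```bash
python3 -m inch '[[[0.2,-2.4,3.1],[-0.068,0,0]],[[0.2,-4.8,6.2],[-0.068,0,0]],[[0.2,-7.2,9.3],[-0.068,0,0]],[[0.2,-9.6,12.4],[-0.068,0,0]],[[0.2,-12,15.5],[-0.068,0,0]],[[0.2,-13.7,17.7],[-0.068,0,0]],[[0.2,-13.7,17.7],[-0.068,0,0]],[[0.2,-13.7,17.7],[-0.068,0,0]],[[0.2,-13.7,17.7],[-0.068,0,0]]]'
python3 - <<'E'
from h import *
c,p,d=wpic("w5",rack(*OLD),[.065])
plan(rack(*OLD)[1],.2205,.107)
E
```

```text
clock: 7.77
tcp_pos: [0.64, -0.0092, 0.2978]
orientation: [[-0.004, -0.107, 0.994], [0.001, 0.994, 0.107], [-1.0, 0.002, -0.004]]
force: [0.1, 0.1, 0.8]
opening: 0.999
0 0.065 [279.7 157. ]
1 0.065 [279.5 234.6]
2 0.065 [279.3 302.3]
3 0.065 [279.1 361.8]
at [ 0.6399 -0.0086  0.2982] shift cm [ 7.77 -0.09  0.21] rot [ 0.001 -0.003 -0.002] open 1.001 F [-0.8 -0.2 -0.1] t 7.82
```

View pics/w5.png

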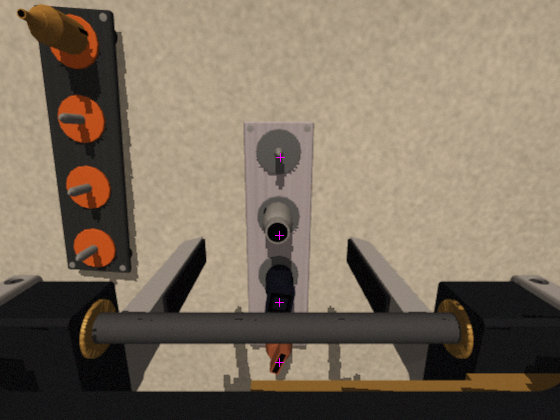

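The wide nozzle's mouth is at (277,233), within about 2 px of the prediction at (279.5,234.6). I descend, grip and lift.

```bash
python3 -m inch '[[[3,0,0.1],[0,0,0]],[[5,0,0.1],[0,0,0]],[[6.5,0,0.1],[0,0,0]],[[7.7,0,0.1],[0,0,0]],[[7.8,0,0.1],[0,0,0]],[[7.8,0,0.1],[0,0,0]]]' 
python3 -m inch '[[[0,0,0],[0,0,0]],[[0,0,0],[0,0,0]],[[0,0,0],[0,0,0]],[[0,0,0],[0,0,0]],[[0,0,0],[0,0,0]],[[0,0,0],[0,0,0]],[[0,0,0],[0,0,0]],[[0,0,0],[0,0,0]],[[0,0,0],[0,0,0]],[[0,0,0],[0,0,0]],[[0,0,0],[0,0,0]],[[0,0,0],[0,0,0]],[[0,0,0],[0,0,0]],[[0,0,0],[0,0,0]]]' 0 20
python3 -m inch '[[[-1,0,0],[0,0,0]],[[-3,0,0],[0,0,0]],[[-5,0,0],[0,0,0]],[[-7,0,0],[0,0,0]],[[-8,0,0],[0,0,0]],[[-8,0,0],[0,0,0]],[[-8,0,0],[0,0,0]]]'
python3 - <<'E'
from h import *
plan(rack(*NEW)[1],.30,.039)
E
```

```text
clock: 8.32
tcp_pos: [0.6416, -0.0089, 0.2212]
orientation: [[-0.002, -0.108, 0.994], [0.0, 0.994, 0.108], [-1.0, 0.001, -0.002]]
force: [0.3, 0.1, -0.2]
opening: 1.006
clock: 9.48
tcp_pos: [0.6421, -0.0097, 0.2216]
orientation: [[-0.0, -0.107, 0.994], [-0.0, 0.994, 0.107], [-1.0, 0.0, -0.0]]
force: [-0.3, -0.3, 0.8]
opening: 0.274
clock: 10.07
tcp_pos: [0.6421, -0.0096, 0.3021]
orientation: [[0.001, -0.107, 0.994], [0.0, 0.994, 0.107], [-1.0, 0.0, 0.001]]
force: [-0.6, 0.5, 0.6]
opening: 0.273
at [ 0.6421 -0.0096  0.3021] shift cm [  0.19   8.85 -17.13] rot [ 0.068  0.001 -0.   ] open 0.273 F [-0.6  0.5  0.6] t 10.07
```

```bash
python3 -m inch '[[[0.1,1.8,-3.4],[0.068,0,0]],[[0.1,3.6,-6.8],[0.068,0,0]],[[0.1,5.3,-10.3],[0.068,0,0]],[[0.1,7,-13.6],[0.068,0,0]],[[0.1,8.2,-15.8],[0.068,0,0]],[[0.1,8.9,-17.1],[0.068,0,0]],[[0.1,8.9,-17.1],[0.068,0,0]],[[0.1,8.9,-17.1],[0.068,0,0]],[[0.1,8.9,-17.1],[0.068,0,0]]]'
python3 - <<'E'
from h import *
c,p,d=wpic("w6",rack(*NEW),[.017])
plan(rack(*NEW)[1],.223,.039)
E
```

```text
clock: 10.82
tcp_pos: [0.4637, 0.0602, 0.3003]
orientation: [[0.001, -0.039, 0.999], [-0.001, 0.999, 0.039], [-1.0, -0.001, 0.001]]
force: [0.5, -0.8, -1.5]
opening: 0.276
0 0.017 [274.1 151.6]
1 0.017 [274.2 215.8]
2 0.017 [274.4 273.1]
3 0.017 [274.5 324.6]
at [0.4639 0.06   0.3004] shift cm [ 7.74  0.01 -0.17] rot [-0.001  0.001  0.001] open 0.276 F [-0.1 -0.  -1.9] t 10.87
```

View pics/w6.png

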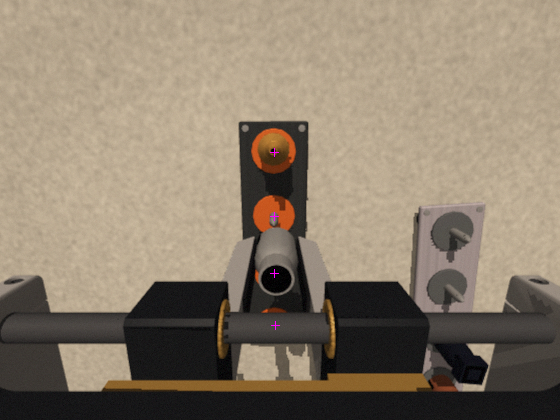

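The wide nozzle is held upright with its mouth at (276,277), and post 1 is at (274,216) as predicted. Descend and release.

```bash
python3 -m inch '[[[2,0,-0.1],[0,0,0]],[[4,0,-0.1],[0,0,0]],[[5,0,-0.1],[0,0,0]],[[6,0,-0.1],[0,0,0]],[[7,0,-0.1],[0,0,0]],[[7.5,0,-0.1],[0,0,0]],[[7.8,0,-0.1],[0,0,0]],[[7.8,0,-0.1],[0,0,0]],[[7.8,0,-0.1],[0,0,0]]]'
```

```text
clock: 11.62
tcp_pos: [0.462, 0.0602, 0.2228]
orientation: [[0.0, -0.038, 0.999], [-0.0, 0.999, 0.038], [-1.0, -0.0, 0.0]]
force: [-0.5, -0.7, -0.1]
opening: 0.276
```

```bash
python3 -m inch '[[[0.05,0,0],[0,0,0]],[[0.05,0,0],[0,0,0]],[[0.05,0,0],[0,0,0]],[[0.05,0,0],[0,0,0]],[[0.05,0,0],[0,0,0]],[[0.05,0,0],[0,0,0]],[[0.05,0,0],[0,0,0]],[[0.05,0,0],[0,0,0]],[[-2,0,0],[0,0,0]],[[-5,0,0],[0,0,0]],[[-8,0,0],[0,0,0]],[[-8,0,0],[0,0,0]],[[-8,0,0],[0,0,0]]]' 1 20
python3 - <<'E'
from h import *
plan(rack(*OLD)[2],.30,.107)
E
```

```text
clock: 12.7
tcp_pos: [0.4621, 0.0606, 0.3039]
orientation: [[0.003, -0.039, 0.999], [0.001, 0.999, 0.039], [-1.0, 0.001, 0.003]]
force: [-0.4, 0.2, 0.2]
opening: 1.0
at [0.4621 0.0606 0.3039] shift cm [  0.45 -13.67  18.09] rot [-0.068  0.003 -0.   ] open 1.0 F [-0.4  0.2  0.2] t 12.7
```

```bash
python3 -m inch '[[[0.3,-2.4,3.2],[-0.068,0,0]],[[0.3,-4.8,6.4],[-0.068,0,0]],[[0.3,-7.2,9.6],[-0.068,0,0]],[[0.3,-9.6,12.8],[-0.068,0,0]],[[0.3,-12,15.9],[-0.068,0,0]],[[0.3,-13.7,18.1],[-0.068,0,0]],[[0.3,-13.7,18.1],[-0.068,0,0]],[[0.3,-13.7,18.1],[-0.068,0,0]],[[0.3,-13.7,18.1],[-0.068,0,0]],[[0.3,-13.7,18.1],[-0.068,0,0]]]'
python3 - <<'E'
from h import *
c,p,d=wpic("w7",rack(*OLD),[.065])
plan(rack(*OLD)[2],.2205,.107)
E
```

```text
clock: 13.53
tcp_pos: [0.6467, -0.068, 0.2986]
orientation: [[-0.003, -0.108, 0.994], [0.001, 0.994, 0.108], [-1.0, 0.002, -0.003]]
force: [-1.0, -0.4, -0.7]
opening: 1.0
0 0.065 [279.1  68.6]
1 0.065 [278.8 158. ]
2 0.065 [278.6 235.2]
3 0.065 [278.3 302.6]
at [ 0.6469 -0.068   0.299 ] shift cm [ 7.85 -0.11  0.14] rot [ 0.002 -0.002 -0.001] open 1.001 F [ 0.4 -0.9  0.2] t 13.58
```

View pics/w7.png

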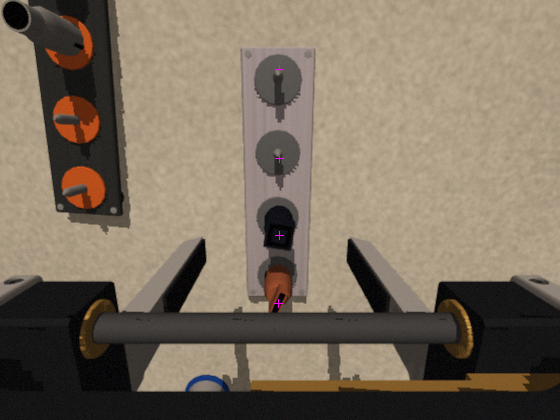

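The square head is at (279,235), on the prediction. The spool rim appears at (207,385), well behind the gripper.

```bash
python3 -m inch '[[[3,-0.1,0.1],[0,0,0]],[[5,-0.1,0.1],[0,0,0]],[[6.5,-0.1,0.1],[0,0,0]],[[7.7,-0.1,0.1],[0,0,0]],[[7.9,-0.1,0.1],[0,0,0]],[[7.9,-0.1,0.1],[0,0,0]]]' 
python3 -m inch '[[[0,0,0],[0,0,0]],[[0,0,0],[0,0,0]],[[0,0,0],[0,0,0]],[[0,0,0],[0,0,0]],[[0,0,0],[0,0,0]],[[0,0,0],[0,0,0]],[[0,0,0],[0,0,0]],[[0,0,0],[0,0,0]],[[0,0,0],[0,0,0]],[[0,0,0],[0,0,0]],[[0,0,0],[0,0,0]],[[0,0,0],[0,0,0]],[[0,0,0],[0,0,0]],[[0,0,0],[0,0,0]]]' 0 20
python3 -m inch '[[[-1,0,0],[0,0,0]],[[-3,0,0],[0,0,0]],[[-5,0,0],[0,0,0]],[[-7,0,0],[0,0,0]],[[-8,0,0],[0,0,0]],[[-8,0,0],[0,0,0]],[[-8,0,0],[0,0,0]]]'
python3 - <<'E'
from h import *
plan(rack(*NEW)[2],.30,.039)
c=cams.camera_params("top"); print(ray_plane(c,[[419,210]],.04),ray_plane(c,[[418,275]],.042))
E
```

```text
clock: 14.08
tcp_pos: [0.6485, -0.0697, 0.2202]
orientation: [[-0.001, -0.107, 0.994], [0.0, 0.994, 0.107], [-1.0, 0.0, -0.001]]
force: [1.0, 0.9, 0.0]
opening: 0.999
clock: 15.25
tcp_pos: [0.6489, -0.0703, 0.2206]
orientation: [[-0.0, -0.107, 0.994], [0.0, 0.994, 0.107], [-1.0, 0.0, -0.0]]
force: [-0.4, 0.0, 0.1]
opening: 0.273
clock: 15.83
tcp_pos: [0.6489, -0.0702, 0.301]
orientation: [[0.001, -0.107, 0.994], [0.0, 0.994, 0.107], [-1.0, 0.0, 0.001]]
force: [-0.4, -0.2, -1.0]
opening: 0.271
at [ 0.6489 -0.0702  0.301 ] shift cm [  0.09   8.95 -17.57] rot [ 0.068  0.001 -0.   ] open 0.271 F [-0.4 -0.2 -1. ] t 15.83
[[ 0.58639235 -0.29994291  0.04      ]] [[ 0.45131618 -0.30150217  0.042     ]]
```

```bash
python3 -m inch '[[[0.1,1.8,-3.4],[0.068,0,0]],[[0.1,3.6,-6.8],[0.068,0,0]],[[0.1,5.3,-10.3],[0.068,0,0]],[[0.1,7,-13.6],[0.068,0,0]],[[0.1,8.2,-16],[0.068,0,0]],[[0.1,8.9,-17.6],[0.068,0,0]],[[0.1,8.9,-17.6],[0.068,0,0]],[[0.1,8.9,-17.6],[0.068,0,0]],[[0.1,8.9,-17.6],[0.068,0,0]]]'
python3 - <<'E'
from h import *
c,p,d=wpic("w8",rack(*NEW),[.017])
plan(rack(*NEW)[2],.222,.039)
E
```

```text
clock: 16.58
tcp_pos: [0.4656, -0.0009, 0.2993]
orientation: [[0.001, -0.039, 0.999], [-0.001, 0.999, 0.039], [-1.0, -0.001, 0.001]]
force: [0.2, -0.3, 0.1]
opening: 0.269
0 0.017 [274.5  77.5]
1 0.017 [274.6 150.4]
2 0.017 [274.8 215. ]
3 0.017 [274.9 272.6]
at [ 0.4658 -0.001   0.2994] shift cm [ 7.74  0.11 -0.11] rot [-0.001  0.001  0.001] open 0.269 F [-0.1  0.2 -0.4] t 16.63
```

View pics/w8.png

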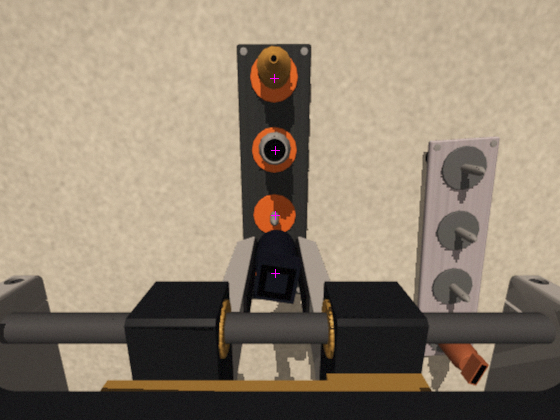

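The wide nozzle is seated on post 1 at (275,150). The square nozzle is held at (275,280), and post 2 is at (274,215).

```bash
python3 -m inch '[[[2,0,-0.1],[0,0,0]],[[4,0,-0.1],[0,0,0]],[[5,0,-0.1],[0,0,0]],[[6,0,-0.1],[0,0,0]],[[7,0,-0.1],[0,0,0]],[[7.5,0,-0.1],[0,0,0]],[[7.8,0,-0.1],[0,0,0]],[[7.8,0,-0.1],[0,0,0]],[[7.8,0,-0.1],[0,0,0]]]'
```

```text
clock: 17.38
tcp_pos: [0.4639, -0.0008, 0.2217]
orientation: [[0.0, -0.039, 0.999], [-0.0, 0.999, 0.039], [-1.0, -0.0, 0.0]]
force: [-1.3, -0.2, -0.1]
opening: 0.273
```

```bash
python3 -m inch '[[[0.05,0,0],[0,0,0]],[[0.05,0,0],[0,0,0]],[[0.05,0,0],[0,0,0]],[[0.05,0,0],[0,0,0]],[[0.05,0,0],[0,0,0]],[[0.05,0,0],[0,0,0]],[[0.05,0,0],[0,0,0]],[[0.05,0,0],[0,0,0]],[[-2,0,0],[0,0,0]],[[-5,0,0],[0,0,0]],[[-8,0,0],[0,0,0]],[[-8,0,0],[0,0,0]],[[-8,0,0],[0,0,0]]]' 1 20
python3 - <<'E'
from h import *
plan(rack(*OLD)[3],.30,.107)
E
```

```text
clock: 18.47
tcp_pos: [0.4639, -0.0004, 0.3029]
orientation: [[0.003, -0.039, 0.999], [0.0, 0.999, 0.039], [-1.0, 0.0, 0.003]]
force: [0.3, 0.2, 0.5]
opening: 0.998
at [ 4.639e-01 -4.000e-04  3.029e-01] shift cm [  0.35 -13.55  18.55] rot [-0.068  0.003 -0.   ] open 0.998 F [0.3 0.2 0.5] t 18.47
```

```bash
python3 -m inch '[[[0.3,-2.4,3.2],[-0.068,0,0]],[[0.3,-4.8,6.4],[-0.068,0,0]],[[0.3,-7.2,9.7],[-0.068,0,0]],[[0.3,-9.6,13],[-0.068,0,0]],[[0.3,-12,16.2],[-0.068,0,0]],[[0.3,-13.6,18.6],[-0.068,0,0]],[[0.3,-13.6,18.6],[-0.068,0,0]],[[0.3,-13.6,18.6],[-0.068,0,0]],[[0.3,-13.6,18.6],[-0.068,0,0]],[[0.3,-13.6,18.6],[-0.068,0,0]]]'
python3 - <<'E'
from h import *
c,p,d=wpic("w9",rack(*OLD),[.065])
plan(rack(*OLD)[3],.2205,.107)
E
```

```text
clock: 19.3
tcp_pos: [0.6534, -0.1281, 0.2976]
orientation: [[-0.003, -0.108, 0.994], [0.002, 0.994, 0.108], [-1.0, 0.002, -0.003]]
force: [0.5, 0.0, -0.4]
opening: 1.0
1 0.065 [278.6  67.7]
2 0.065 [278.4 157.6]
3 0.065 [278.2 235.2]
at [ 0.6536 -0.128   0.2981] shift cm [ 7.76 -0.07  0.11] rot [ 0.001 -0.002 -0.002] open 1.001 F [ 0.  -0.2  0.1] t 19.35
```

View pics/w9.png

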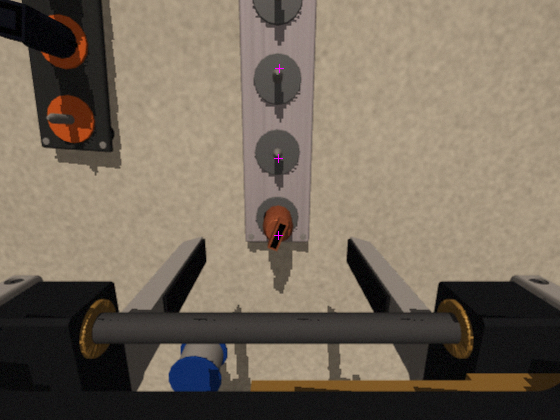

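The flat nozzle's tip is at (278,235), as predicted. The spool at (205,365) stays well below and away from the gripper body.

```bash
python3 -m inch '[[[3,0,0.1],[0,0,0]],[[5,0,0.1],[0,0,0]],[[6.5,0,0.1],[0,0,0]],[[7.7,0,0.1],[0,0,0]],[[7.8,0,0.1],[0,0,0]],[[7.8,0,0.1],[0,0,0]]]' 
python3 -m inch '[[[0,0,0],[0,0,0]],[[0,0,0],[0,0,0]],[[0,0,0],[0,0,0]],[[0,0,0],[0,0,0]],[[0,0,0],[0,0,0]],[[0,0,0],[0,0,0]],[[0,0,0],[0,0,0]],[[0,0,0],[0,0,0]],[[0,0,0],[0,0,0]],[[0,0,0],[0,0,0]],[[0,0,0],[0,0,0]],[[0,0,0],[0,0,0]],[[0,0,0],[0,0,0]],[[0,0,0],[0,0,0]]]' 0 20
python3 -m inch '[[[-1,0,0],[0,0,0]],[[-3,0,0],[0,0,0]],[[-5,0,0],[0,0,0]],[[-7,0,0],[0,0,0]],[[-8,0,0],[0,0,0]],[[-8,0,0],[0,0,0]],[[-8,0,0],[0,0,0]]]'
python3 - <<'E'
from h import *
plan(rack(*NEW)[3],.30,.039)
E
```

```text
clock: 19.85
tcp_pos: [0.6552, -0.1287, 0.2204]
orientation: [[-0.001, -0.107, 0.994], [0.0, 0.994, 0.107], [-1.0, 0.0, -0.001]]
force: [0.2, 0.9, 0.8]
opening: 0.997
clock: 21.02
tcp_pos: [0.6555, -0.1292, 0.2206]
orientation: [[-0.0, -0.107, 0.994], [0.0, 0.994, 0.107], [-1.0, 0.0, -0.0]]
force: [-0.3, 0.1, -0.1]
opening: 0.277
clock: 21.6
tcp_pos: [0.6556, -0.129, 0.301]
orientation: [[0.001, -0.107, 0.994], [0.0, 0.994, 0.107], [-1.0, -0.0, 0.001]]
force: [0.2, 0.0, -0.0]
opening: 0.277
at [ 0.6556 -0.129   0.301 ] shift cm [  0.09   8.89 -18.01] rot [0.068 0.001 0.   ] open 0.277 F [ 0.2  0.  -0. ] t 21.6
```

```bash
python3 -m inch '[[[0.1,1.8,-3.5],[0.068,0,0]],[[0.1,3.6,-7],[0.068,0,0]],[[0.1,5.3,-10.5],[0.068,0,0]],[[0.1,7,-13.9],[0.068,0,0]],[[0.1,8.2,-16.3],[0.068,0,0]],[[0.1,8.9,-18],[0.068,0,0]],[[0.1,8.9,-18],[0.068,0,0]],[[0.1,8.9,-18],[0.068,0,0]],[[0.1,8.9,-18],[0.068,0,0]]]'
python3 - <<'E'
from h import *
c,p,d=wpic("w10",rack(*NEW),[.017])
plan(rack(*NEW)[3],.222,.039)
E
```

```text
clock: 22.35
tcp_pos: [0.4681, -0.0601, 0.2993]
orientation: [[0.001, -0.039, 0.999], [-0.001, 0.999, 0.039], [-1.0, -0.001, 0.001]]
force: [0.1, -0.3, -0.5]
opening: 0.279
1 0.017 [274.3  78.4]
2 0.017 [274.4 151.2]
3 0.017 [274.5 215.7]
at [ 0.4684 -0.0602  0.2994] shift cm [ 7.73  0.04 -0.14] rot [-0.     0.001  0.001] open 0.274 F [-0.4 -0.1 -0.1] t 22.4
```

View pics/w10.png

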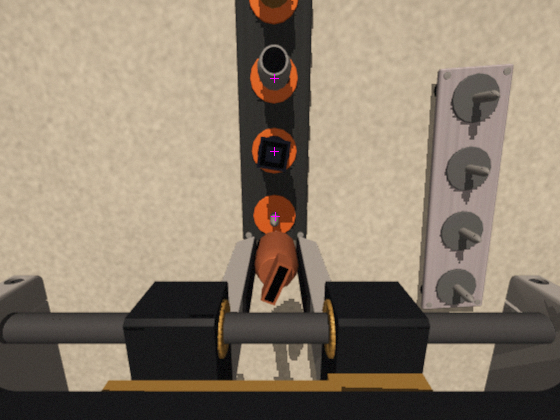

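The square nozzle is seated at (274,152). The flat one is held at (276,265) and post 3 is at (274,215), so I descend, release and lift high.

```bash
python3 -m inch '[[[2,0,-0.1],[0,0,0]],[[4,0,-0.1],[0,0,0]],[[5,0,-0.1],[0,0,0]],[[6,0,-0.1],[0,0,0]],[[7,0,-0.1],[0,0,0]],[[7.5,0,-0.1],[0,0,0]],[[7.8,0,-0.1],[0,0,0]],[[7.8,0,-0.1],[0,0,0]],[[7.8,0,-0.1],[0,0,0]]]'
```

```text
clock: 23.15
tcp_pos: [0.4663, -0.06, 0.2218]
orientation: [[0.0, -0.039, 0.999], [-0.0, 0.999, 0.039], [-1.0, -0.0, 0.0]]
force: [0.1, -0.2, -0.1]
opening: 0.278
```

```bash
python3 -m inch '[[[0.05,0,0],[0,0,0]],[[0.05,0,0],[0,0,0]],[[0.05,0,0],[0,0,0]],[[0.05,0,0],[0,0,0]],[[0.05,0,0],[0,0,0]],[[0.05,0,0],[0,0,0]],[[0.05,0,0],[0,0,0]],[[0.05,0,0],[0,0,0]],[[-2,0,0],[0,0,0]],[[-5,0,0],[0,0,0]],[[-8,0,0],[0,0,0]],[[-11,0,0],[0,0,0]],[[-13,0,0],[0,0,0]],[[-13,-8,0],[0,0,0]],[[-13,-8,0],[0,0,0]],[[-13,-8,0],[0,0,0]],[[-13,-8,0],[0,0,0]],[[-13,-8,0],[0,0,0]]]' 1 20
python3 - <<'E'
from h import *
for n in ["scene","top"]:
    c=cams.camera_params(n);p,d=cams.snapshot(n)
    q=cv2.resize(p[150:300,150:390],None,fx=3.33,fy=3.33,interpolation=cv2.INTER_CUBIC)
    cv2.imwrite(f"pics/{n}_end.png",q[:,:,::-1])
    cv2.imwrite(f"pics/{n}_full.png",p[:,:,::-1])
    print(n,[(np.round(ray_plane(c,[u],z),4)[0].tolist()) for u,z in []])
E
```

```text
clock: 24.65
tcp_pos: [0.469, -0.1395, 0.3514]
orientation: [[-0.001, -0.038, 0.999], [0.001, 0.999, 0.038], [-1.0, 0.001, -0.001]]
force: [0.3, 1.1, 0.0]
opening: 0.999
scene []
top []
```

View pics/scene_end.png

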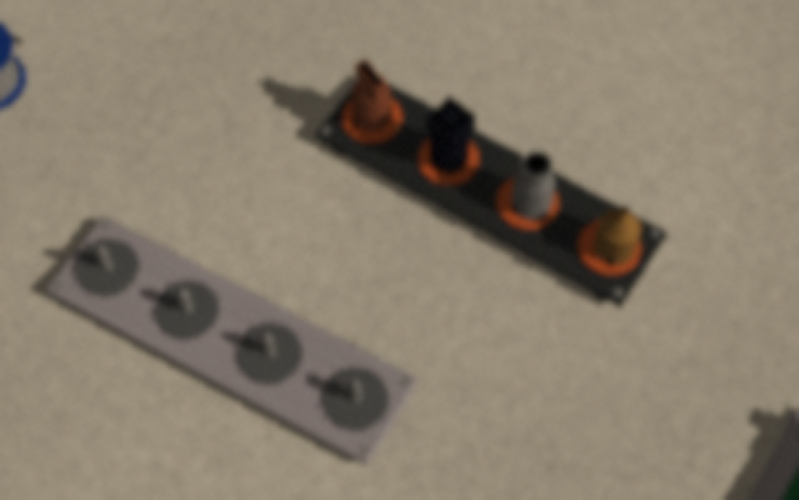

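View pics/top_full.png

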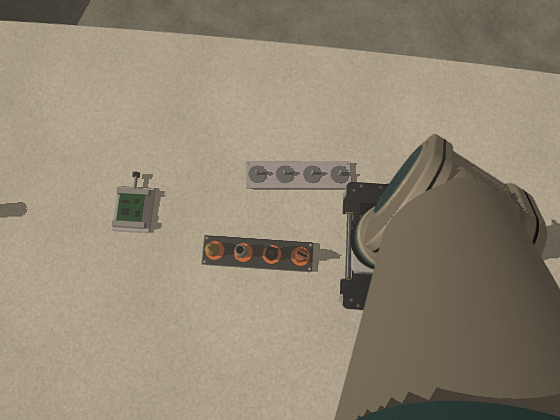

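Both views show all four nozzles upright on the orange washers in the right order, and the old posts are bare. Next is one numeric check of heights and bystanders before I hand in.

```bash
python3 - <<'E'
from h import *
c=cams.camera_params("scene");p,d=cams.snapshot("scene")
K=np.array([[c['fx'],0,c['cx']],[0,c['fy'],c['cy']],[0,0,1]])
v,u=np.mgrid[:420,:560];n=cv2.undistortPoints(np.c_[u.ravel(),v.ravel()].astype(float).reshape(-1,1,2),K,np.array(c['distortion'])).reshape(-1,2)
W=(np.c_[n,np.ones(len(n))]*d.ravel()[:,None])@np.array(c['rotation']).T+np.array(c['position'])
for q in rack(*NEW):
    m=(np.hypot(*(W[:,:2]-q).T)<.022)&(W[:,2]>.03); print(m.sum(),'ztop',np.round(np.sort(W[m,2])[-4:],4),'xy off',np.round(W[m].mean(0)[:2]-q,4))
a=cv2.imread("pics/scene0.png").astype(int);b=p[:,:,::-1].astype(int)
for nm,s in dict(jar=np.s_[115:148,168:198],spool=np.s_[150:188,125:163],board=np.s_[270:345,365:430]).items(): print(nm,np.abs(a[s]-b[s]).mean().round(2))
o=readout.observe();print(o['clock'],np.round(o['force'],1),np.abs(o['qd']).max())
E
```

```text
153 ztop [0.0653 0.0656 0.0664 0.0673] xy off [0.0051 0.0063]
182 ztop [0.067  0.0673 0.0689 0.0689] xy off [0.0055 0.0065]
211 ztop [0.0669 0.0669 0.0673 0.0673] xy off [0.0042 0.0043]
163 ztop [0.0662 0.0663 0.0664 0.0666] xy off [0.0048 0.0048]
jar 7.36
spool 5.29
board 1.67
24.8 [ 0.1 -0.   0.7] 0.0039206977372059845
```

```bash
python3 - <<'E'
import cv2,numpy as np
a=cv2.imread("pics/scene0.png")[100:200,110:210];b=cv2.imread("pics/scene_full.png")[100:200,110:210]
cv2.imwrite("pics/cmp.png",cv2.resize(np.hstack([a,b]),None,fx=4,fy=4))
E
```

```text
(no output)
```

View pics/cmp.png

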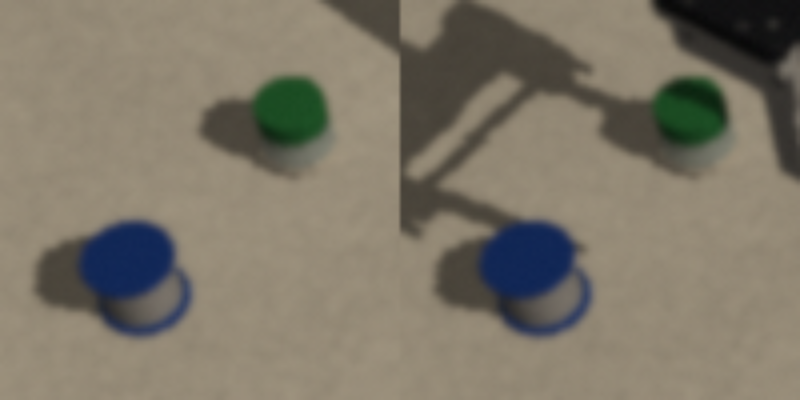

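The jar (at 290,110 and 690,110) and the spool (at 130,260 and 530,260) have not moved. Only the arm's shadow differs between the two crops.

```bash
python3 -c "
from station import robot; print(robot.sign_off())"
```

```text
the job is handed in; nothing more can be done
None
```

I moved all four nozzles to the dark rack in their original order (fine, wide, square, flat from left to right) and handed the job in at about 25 s. Sign-off reports no verdict, so what follows rests on my own checks.

- **Seating:** the last pictures show every nozzle upright on its orange washer and the old posts bare. Measured top heights were about 65–69 mm against the expected 65 mm, so all four look fully down.
- **Sideways position:** the depth-point averages sat 4–6 mm from my post positions in both x and y. I read that as mostly the scene camera seeing one side of each nozzle plus calibration error, because the scene and top cameras disagreed by about 4 mm along the rack. The wrist views showed the first three placed nozzles centred on their washers. I took no wrist view of the flat one after release.
- **Bystanders:** the jar and spool are at the same pixels as at the start; only the arm's shadow had changed. The board holder region was nearly unchanged in its pixel comparison.
- **Robot:** it was clear of everything and still, with the gripper open.

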